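# Open the guard cover and hold the index plunger back

### The job

Slide the flat cover on the indexing fixture fully open, then grip the knob of the index plunger underneath, pull it straight up until it is fully back and clear of its hole in the dial, and finish while still holding it there, so that I can turn the dial by hand. Leave the cover fully open, and do not disturb the other things on the bench.

Things in the scene. Friction and masses are not known exactly. Their poses are not given: they have to be found in the camera images.
- fixture: Ear-mould indexing fixture, fixed to the bench. Origin: underside, near its middle; z up. Base plate 130 (x) x 360 (y) mm. A round dial at its +y end, a grey compartment under a sliding cover in its middle, two steel rails at x = +-69 (8 wide, tops 83 above the bench) from y 64 to -186; the open cover parks at the -y end. Plunger at x 0, y 15.
- compartment (a point): Middle of the compartment's open top, level with its wall tops, 75 above the bench. Inside: 110 mm in x (+-55 from here), 114 mm in y (+-57), walls 6 thick; the dial's edge runs in under its +y wall. Axes as the fixture's.
- dial (a point): Centre of the aluminium index dial's top face, 24 above the bench; dial 176 dia, 10 thick, not turning in this job. An ear mould is clamped here, highest point 65 above the bench, all within 26 mm of the centre.
- cover (a joint): Flat aluminium cover, 128 x 128 x 5 mm, top face 81 above the bench, sliding over the compartment: 0 m = closed, 0.12 m = fully open (stop), moving along the fixture's -y, away from the dial. About 1.5 N friction, 4 N s/m damping; stays where left. Starts closed or up to 25 mm open, hiding the plunger.
- cover_grip (a point): Middle of the top edge of the black grip bar standing on the cover: 50 long (along fixture x), 12 thick (along fixture y), 28 tall, from the cover's top face up to this point, 109 above the bench. It is near the cover's -y edge. Axes as the fixture's.
- plunger (a joint): Sprung index plunger, vertical: 0 m = seated, pin 9 mm deep in the dial's index hole; 0.020 m = pulled up fully back against its stop. The spring pulls it down with 5 N when seated, rising to 13 N fully back; it snaps home when let go.
- plunger_knob (a point): Centre of the plunger's upright black cylindrical knob, 22 dia x 24 tall; 56 above the bench when seated (knob top 8 below the cover), rises with the plunger. Below it a thin stem and a guide bush (20 dia) on an 18 wide bar to the +y wall, tops 38 above the bench. Free beside the knob: 44 mm on both x sides, 34 on +y, 58 on -y. Axes as the fixture's.
- plunger_seat (a point): Centre of the mouth of the index hole in the dial's top face, straight below the knob, 24 above the bench.
- dropper: Bystander: small amber dropper bottle, 28 dia x 75 tall, standing on the bench behind the fixture (mm). Origin: centre of its underside.
- jar: Bystander: low white screw-top jar, 44 dia x 35 tall, on the bench behind the fixture (mm). Origin: centre of its underside.
- marker: Bystander: black marker pen, 125 long, 15 thick, lying on the bench in front of the fixture (robot side) (mm). Origin: centre of its underside.
- caliper: Bystander: small steel caliper with black slider, 150 long, at most 10 high, lying on the bench in front of the fixture (mm). Origin: centre of its underside.
- carton: Bystander: upright white carton, 40 x 50 x 110 tall, at the left of the bench (mm). Origin: centre of its underside.
- spray: Bystander: white spray bottle, 40 dia x 130 tall, at the right of the bench (mm). Origin: centre of its underside.
- parts_tray: Bystander: clear tray with hearing-aid parts, 100 x 140 x 30 tall, at the right of the bench (mm). Origin: centre of its underside.

How it is judged:
By the outcome, as a careful person would: the job done as asked, in the order asked, and still so for the second after the job is handed in, while the arm keeps its last pose, push and grip.
It also fails if it takes over 42 s, if anything falls off the work surface, if the arm or the gripper's body presses on something with over 40 N, if the wrist force passes 120 N, or if a joint passes its speed limit or range.

### The arm

A 6-joint arm with a two-finger parallel gripper is mounted at the origin on the work surface. World frame = base frame: x ahead of the robot, y to its left, z up, the work surface at z = 0. Lengths are in mm, angles in rad, forces in N, time in s.
With the tool pointing down it reaches from about 375 to 900 mm from the base axis. Payload 3.1 kg.
Tool frame: the origin (TCP) lies on the centre line of the jaws, within the pads' length; the fingertips stand ctrl.finger_overhang ahead of it and the grasp point (between the pads) lies 6 mm ahead of it (ctrl.finger_overhang is the distance from the TCP to the fingertips, in mm); z points along the fingers, y is the line along which they close (so a half turn about z gives the same grasp; the last joint's range is limited). The gripper opens to 85 mm and grips with 20 to 120 N. Pads are 22 mm wide; open, the fingers measure 114 mm over their backs; the gripper's body (76 mm by 85 mm) begins 54 mm behind the grasp point. The pads swing forward as they close: fully open they stand 13 mm farther back than shut.
Start: joints at [-1.331, 0.527, 1.433, -0, 1.181, -0.178], TCP at [253.614, -571.206, 218.31] pointing down, gripper open.
Joint ranges: [-3.08, 3.08], [-0.75, 2.2], [0.22, 2.44], [-1.43, 4.57], [0, 2.65], [-2.85, 2.85]. Speed limits (rad/s): [2.79, 2.79, 3.14, 3.14, 3.14, 3.14].

### API

Orientations are given as a unit quaternion [w, x, y, z].
In Python, from workcell import read_state, eyes, ctrl gives the robot as it stands.
- The arm moves only by the shell command python3 -m crank 'ROWS' [FORCE]. ROWS is JSON, a list of rows, each a list of 5 numbers: the shift along the tool's x, y, z in m, then the turn about the tool's z in rad, then the closure, from -1 (fully open) to 1 (shut). A call has 1 to 12 rows; each row is the pose to reach, as a shift and turn from the pose commanded when the call began, along the tool's axes at that moment; what a row does not reach only later rows make up. A row lasts 1/8 s, in which the tool goes at most 62.5 mm and 10.7 degrees, less where a joint would pass 70% of its speed; a pose out of reach is approached as far as the arm can. A call with a gripper value outside its range is refused whole. The fingers move at their own pace and stop on an object; FORCE is the grip in N (left out, the last holds). Time passes only in rows, so rows that repeat a pose let the fingers close. It gives the time, the measured TCP pose, the force, the opening and the grip force at its end, in the units of the state.
- read_state(): the state, without advancing time (a new reading comes with each control period).
- eyes.camera(name): name is "scene" or "top" or "wrist"; returns a dict with "pixels" (420x560x3 uint8, red, green, blue), "fx", "fy", "cx", "cy" (pixels), "extrinsics" (4x4, takes a point from world to camera coordinates). Camera axes: x right, y down, z forward; pixel columns grow to the right and rows downward; lengths in mm; the calibration is good to about 2 mm. A picture is of the moment at which its call begins. There is no depth.
- ctrl.sign_off(): hands the job in; it is judged then, once.
The state is a dict: "time": time; "joint_pos": joint angles; "joint_vel": joint speeds; "joint_efforts": joint torques, N m; "tcp_pos": TCP position; "eef_rot": TCP orientation; "contact_force": force on the tool from outside, world axes, zero at the start; "wrist_torque": the same for the moment, N m; "gripper_width": finger opening in mm; "grasp_force": force on a finger pad.
Only numpy, scipy, OpenCV 4.12 (cv2) and the standard library are available. Lean on these libraries where they do the work, as an engineer would, in place of code of your own. Each camera call takes 0.05 s, during which the arm holds its last target. There are 200 camera calls.

## Working session

There is one attempt and no reset: what is moved stays moved. The work goes in short steps, Python scripts to look and compute and a shell command to move; the robot and the scene stay as the last step left them, time stands still between calls to the robot, and variables do not carry over. Pictures are saved under pics/ and viewed, at most 13 in all, crops included, and the job is handed in when it is done.

```bash
mkdir -p pics
python3 - <<'E'
from workcell import read_state, eyes, ctrl
import cv2,numpy as np
s=read_state();print(s['time'],s['tcp_pos'],s['eef_rot'],s['gripper_width'],ctrl.finger_overhang)
for n in ("scene","top"):
    c=eyes.camera(n);cv2.imwrite(f"pics/{n}0.png",c["pixels"][:,:,::-1]);np.save(f"pics/{n}0.npy",c["pixels"])
    print(n,c["fx"],c["fy"],c["cx"],c["cy"],np.array(c["extrinsics"]).round(4).tolist())
E
```

```text
0.0 [ 253.43059872 -570.47334872  217.32465557] [-1.11257990e-03  9.78259703e-01  2.07380603e-01 -4.41572662e-05] 85.48188991264786 25.0
scene 493.2933449730011 493.2933449730011 278.62709719501476 205.93658920689447 [[0.7409, 0.6716, 0.0073, -407.2635], [0.53, -0.5779, -0.6206, -231.983], [-0.4126, 0.4636, -0.7841, 1591.8872], [0.0, 0.0, 0.0, 1.0]]
top 402.0799227310132 402.0799227310132 285.4192172821707 211.98182427405695 [[0.0032, -0.9995, 0.0313, -28.7905], [-0.9941, -0.0066, -0.1084, 595.0639], [0.1085, -0.0308, -0.9936, 1285.0969], [0.0, 0.0, 0.0, 1.0]]
```

View pics/top0.png

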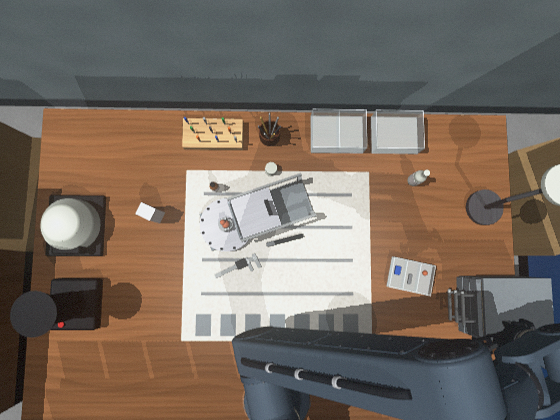

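View pics/scene0.png

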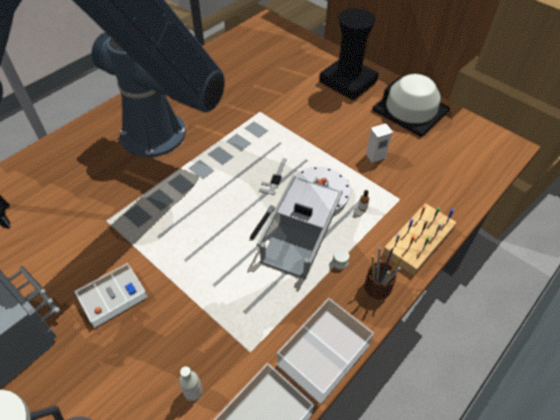

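The top view shows the dial at (224,226), the cover with its black bar at about (270,208), and the fixture's -y end at (310,195). In the scene view the bar is at (302,211) and the dial at (325,187). Next I'll zoom in on both.

Run:
```python
import cv2,numpy as np
t=cv2.imread("pics/top0.png")[160:290,180:340];s=cv2.imread("pics/scene0.png")[150:290,240:380]
a=cv2.resize(t,None,fx=4.5,fy=4.5,interpolation=cv2.INTER_CUBIC);b=cv2.resize(s,None,fx=4.25,fy=4.25,interpolation=cv2.INTER_CUBIC)
cv2.imwrite("pics/tz.png",a);cv2.imwrite("pics/sz.png",b)
```

```text
(no output)
```

View pics/tz.png

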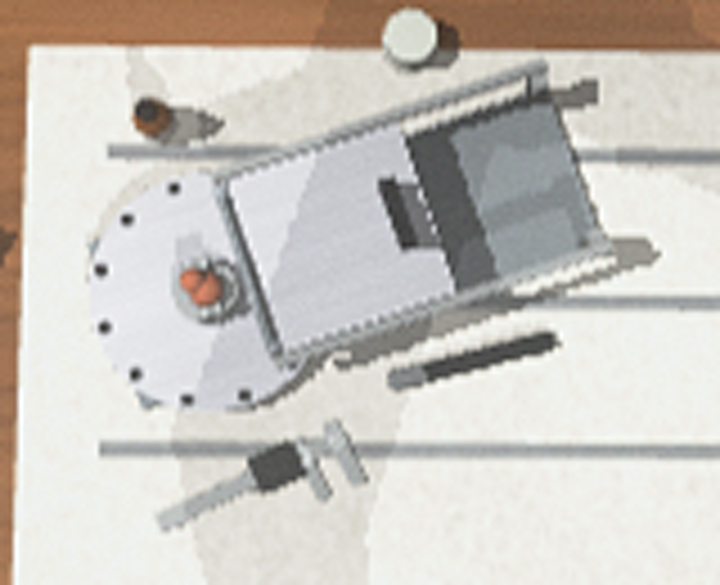

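View pics/sz.png

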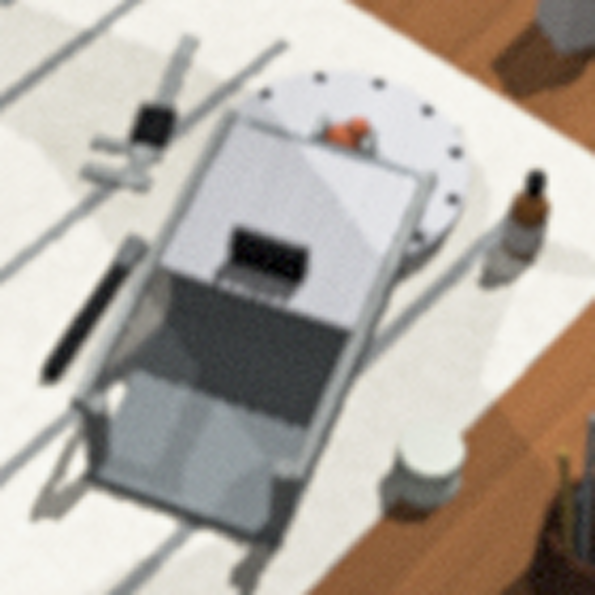

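Zoomed top view: wall corners at the dial side are at (218,180) and (282,360), and the rail ends are at (545,65) and (605,240). The bar's black strip runs from (385,180) to (410,248). Zoomed scene view: the same corners are at (430,180) and (232,115), and the bar's top edge runs from (232,228) to (307,250). The cover is nearly closed.

```bash
cat > h.py <<'E'
import numpy as np,cv2
from workcell import read_state, eyes, ctrl
def cam(n,save=None):
    c=eyes.camera(n)
    if save: cv2.imwrite(f"pics/{save}.png",c["pixels"][:,:,::-1]); np.savez(f"pics/{save}.npz",**{k:np.array(v) for k,v in c.items()})
    return c
def load(s): return dict(np.load(f"pics/{s}.npz"))
def ray(c,u,v):
    E=np.array(c["extrinsics"]);d=E[:3,:3].T@np.array([(u-c["cx"])/c["fx"],(v-c["cy"])/c["fy"],1]);return -E[:3,:3].T@E[:3,3],d/np.linalg.norm(d)
def plane(c,u,v,z):
    o,d=ray(c,u,v);return o+d*(z-o[2])/d[2]
def tri(*rs):
    A=sum(np.eye(3)-np.outer(d,d) for o,d in rs);b=sum((np.eye(3)-np.outer(d,d))@o for o,d in rs)
    p=np.linalg.solve(A,b);return p,[round(float(np.linalg.norm(np.cross(p-o,d))),1) for o,d in rs]
def proj(c,p):
    E=np.array(c["extrinsics"]);q=E[:3,:3]@p+E[:3,3];return q[0]/q[2]*c["fx"]+c["cx"],q[1]/q[2]*c["fy"]+c["cy"]
E
python3 - <<'E'
from h import *
t=cam("top","t1");s=cam("scene","s1")
T=lambda u,v:(180+u/4.5,160+v/4.5); S=lambda u,v:(240+u/4.25,150+v/4.25)
for n,a,b in [("wallA",(218,180),(430,180)),("wallB",(282,360),(232,115)),("railA",(545,65),(290,468)),("railB",(605,240),(80,400)),("barA",(392,180),(307,250)),("barB",(412,248),(232,228))]:
    p,r=tri(ray(t,*T(*a)),ray(s,*S(*b)));print(n,p.round(1),r,plane(t,*T(*a),83).round(1))
d=plane(t,*T(190,290),24);print("dial",d)
E
```

```text
wallA [630.3 158.7  75.7] [3.8, 3.8] [626.5 155.3  83. ]
wallB [503.4 111.3  81.5] [3.4, 3.4] [501.  108.8  83. ]
railA [710.1 -72.8  88.7] [1.1, 1.1] [710.4 -74.   83. ]
railB [ 586.5 -115.9   81.3] [0.5, 0.5] [ 586. -116.   83.]
barA [626.1  36.1 114.8] [4.2, 4.2] [627.4  33.7  83. ]
barB [579.5  21.8 109.9] [3.8, 3.8] [579.5  19.3  83. ]
dial [553.75763612 180.65673413  24.        ]
```

```bash
python3 -m crank '[[0.047,-0.034,-0.01,0,-1],[0.094,-0.068,-0.02,0,-1],[0.14,-0.102,-0.03,0,-1],[0.187,-0.136,-0.04,0,-1],[0.234,-0.17,-0.04,0,-1],[0.281,-0.204,-0.04,0.077,-1],[0.328,-0.238,-0.04,0.077,-1],[0.374,-0.272,-0.04,0.077,-1],[0.421,-0.306,-0.04,0.077,-1],[0.468,-0.34,-0.04,0.077,-1],[0.515,-0.374,-0.04,0.077,-1],[0.561,-0.407,-0.04,0.077,-1]]' 20
python3 -m crank '[[0,0,0,0,-1],[0,0,0,0,-1],[0,0,0,0,-1]]'
python3 - <<'E'
from h import *
c=cam("wrist","w1");s=read_state();print(s['time'],s['tcp_pos'],s['eef_rot'],s['contact_force'])
o,d=ray(c,c['cx'],c['cy']);print(o,d)
E
```

```text
time: 1.7
tcp_pos: [601.9, 30.3, 258.2]
eef_rot: [0.0, 0.985, 0.17, -0.0]
contact_force: [0.1, -0.3, 0.4]
gripper_width: 85.1
grasp_force: 0.0
time: 2.08
tcp_pos: [600.5, 27.2, 258.2]
eef_rot: [0.0, 0.986, 0.169, -0.0]
contact_force: [-0.4, 0.3, -0.1]
gripper_width: 85.6
grasp_force: 0.0
2.125 [600.66214668  27.03568962 258.31689481] [ 4.76530695e-05  9.85688958e-01  1.68574049e-01 -2.57399109e-04] [-1.34655092 -0.01020476 -0.08102978]
[669.15784737  51.46534052 413.8142694 ] [-0.27277811 -0.09462161 -0.95741258]
```

View pics/w1.png

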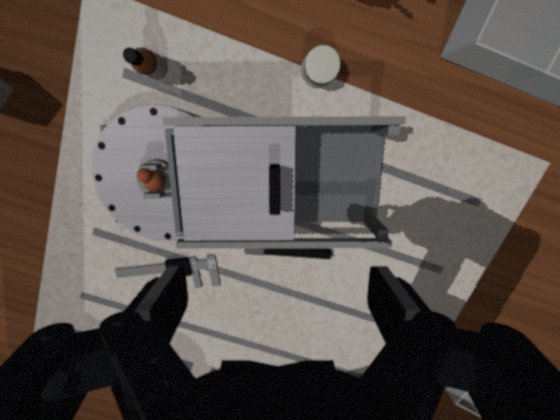

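The wrist view shows the bar at (275,190), spanning rows 164–214. The cover spans columns 178–296, the rails are at rows 122 and 243, and the dial is at (155,172). The tool is already aligned with the fixture.

Run:
```python
from h import *
c=load("w1");s=load("s1");t=load("t1")
def blob(c,x0,y0,x1,y1,th):
    g=cv2.cvtColor(c["pixels"],cv2.COLOR_RGB2GRAY)[y0:y1,x0:x1]
    m=(g<th).astype(np.uint8);n,l,st,ce=cv2.connectedComponentsWithStats(m);i=1+np.argmax(st[1:,4])
    pts=np.argwhere(l==i)[:,::-1]+[x0,y0];r=cv2.minAreaRect(pts.astype(np.float32));return pts.mean(0),r,cv2.boxPoints(r)
m,r,b=blob(c,255,150,290,230,45);print("wrist bar",m,r)
P=[plane(c,*p,109)[:2].round(1) for p in b];print(P,plane(c,*m,109).round(1))
ms,rs,bs=blob(s,285,195,318,222,45);print("scene",ms,bs.round(1).tolist())
mt,rt,bt=blob(t,258,195,280,218,90);print("top",mt,bt.round(1).tolist())
# rail outer/inner edges: gradient along columns
g=cv2.cvtColor(c["pixels"],cv2.COLOR_RGB2GRAY).astype(int)
for u in (200,230,330,360): print(u,"top",g[112:136,u].tolist(),"bot",g[230:256,u].tolist())
print("row160",g[160,160:185].tolist(),g[160,285:305].tolist(),"row 190",g[190,374:392].tolist())
```

```text
wrist bar [274.52459016 188.96721311] ((275.0, 189.0), (48.0, 10.0), 90.0)
[array([626.8,  44.5]), array([630. ,  35.2]), array([583.4,  18.6]), array([579.9,  28.4])] [605.4  32.3 109. ]
scene [302.6        210.31304348] [[293.29998779296875, 211.5], [295.5, 204.5], [311.70001220703125, 209.5], [309.5, 216.5]]
top [276.49473684 202.22105263] [[272.0, 195.0], [279.0, 195.0], [279.0, 217.0], [272.0, 217.0]]
200 top [141, 139, 137, 124, 105, 105, 114, 116, 119, 118, 120, 118, 112, 109, 123, 142, 145, 147, 149, 147, 146, 149, 147, 146] bot [139, 137, 133, 137, 138, 137, 135, 140, 135, 123, 87, 65, 85, 103, 108, 109, 109, 114, 134, 154, 160, 158, 159, 158, 158, 157]
230 top [82, 84, 85, 90, 100, 108, 111, 114, 111, 113, 117, 112, 104, 97, 116, 140, 144, 146, 146, 146, 145, 145, 147, 145] bot [142, 138, 138, 139, 140, 137, 138, 139, 139, 121, 94, 76, 88, 102, 106, 108, 109, 115, 134, 154, 160, 159, 160, 159, 156, 156]
330 top [161, 159, 160, 154, 135, 118, 110, 110, 112, 110, 111, 108, 92, 64, 49, 49, 43, 50, 45, 50, 54, 73, 88, 92] bot [56, 52, 54, 69, 87, 98, 105, 106, 85, 54, 48, 72, 99, 109, 112, 113, 111, 111, 89, 55, 33, 21, 21, 12, 24, 20]
360 top [159, 161, 159, 154, 136, 114, 109, 112, 111, 110, 107, 107, 94, 72, 51, 47, 49, 43, 44, 50, 53, 68, 80, 90] bot [88, 88, 98, 123, 153, 162, 156, 129, 78, 42, 38, 65, 94, 107, 110, 112, 114, 124, 144, 154, 160, 161, 163, 162, 163, 162]
row160 [58, 57, 59, 64, 78, 93, 104, 109, 102, 101, 97, 94, 86, 62, 38, 54, 106, 142, 149, 146, 150, 148, 148, 148, 144] [141, 142, 141, 141, 141, 142, 142, 143, 139, 118, 73, 49, 49, 45, 47, 44, 50, 50, 49, 50] row 190 [76, 76, 84, 87, 84, 100, 131, 149, 152, 156, 157, 161, 161, 156, 154, 152, 152, 154]
```

Run:
```python
from h import *
c=load("w1");s=load("s1")
print("bar corner -x+y",tri(ray(c,269.6,213.6),ray(s,295.5,204.2)))
A=[plane(c,u,125.8,83)[:2] for u in (200,360)];B=[plane(c,u,241.8,83)[:2] for u in (200,360)]
for X in (A,B): d=X[1]-X[0];print(X[0].round(1),X[1].round(1),np.degrees(np.arctan2(d[1],d[0]))+90)
for X in(A,B): pass
print("width",np.linalg.norm(A[0]-B[0]))
yaw=np.mean([np.arctan2(*(X[1]-X[0])[::-1])+np.pi/2 for X in (A,B)])
ex=np.array([np.cos(yaw),np.sin(yaw)]);ey=np.array([-ex[1],ex[0]])
mid=(A[0]@ex+B[0]@ex)/2
print("yaw",np.degrees(yaw),"mid along ex",mid)
bar=np.mean([plane(c,u,v,109)[:2] for u in(269.6,280) for v in (189,)],0);print("bar ex,ey",bar@ex,bar@ey)
tcp=read_state()['tcp_pos'];print("tcp ex,ey",tcp[:2]@ex,tcp[:2]@ey)
print("cover -y edge",plane(c,294.6,160,81)[:2]@ey,"cover +y edge", plane(c,175.5,160,81)[:2]@ey)
print("wall +y outer",plane(c,164.5,160,75)[:2]@ey,"wall inner",plane(c,173,160,75)[:2]@ey)
print("park end -y", plane(c,404,122,83)[:2]@ey,plane(c,389,243,83)[:2]@ey)
```

```text
bar corner -x+y (array([579.60194994,  28.71744537, 103.43606158]), [2.1, 2.1])
[637.3 125.4] [692.3 -30.7] 19.394938654249955
[512.5  91.4] [574. -83.] 19.42584519018652
width 129.33615215582813
yaw 19.41039192221824 mid along ex 578.2781317751951
bar ex,ey 581.7228620895334 -171.00528658565233
tcp ex,ey 575.5067804838455 -174.1203279056815
cover -y edge -192.0834360569003 cover +y edge -64.15255319184348
wall +y outer -50.13943646521162 wall inner -59.4397904816212
park end -y -304.0491455147193 -302.6305001001657
```

```bash
python3 -m crank '[[0.003,-0.003,0.04,0,-1],[0.003,-0.003,0.08,0,-0.5],[0.003,-0.003,0.115,0,-0.2],[0.003,-0.003,0.135,0,-0.2],[0.003,-0.003,0.145,0,-0.2],[0.003,-0.003,0.145,0,-0.2]]' 25
python3 -m crank '[[0,0,0,0,0.3],[0,0,0,0,0.6],[0,0,0,0,0.9],[0,0,0,0,0.9],[0,0,0,0,0.9],[0,0,0,0,0.9]]' 25
```

```text
time: 2.88
tcp_pos: [602.8, 31.5, 113.2]
eef_rot: [-0.0, 0.986, 0.169, -0.0]
contact_force: [0.0, 0.3, 0.4]
gripper_width: 51.3
grasp_force: 0.0
time: 3.62
tcp_pos: [603.0, 32.3, 113.3]
eef_rot: [-0.0, 0.986, 0.17, -0.0]
contact_force: [-0.3, 0.6, 0.7]
gripper_width: 4.5
grasp_force: 0.0
```

The fingers closed to 4.5 mm with no grip force, so they missed the 12 mm bar. I'll look before moving again.

Run:
```python
from h import *
w=cam("wrist","w2");s=cam("scene","s2")
a=w["pixels"][:,:,::-1][100:420,120:440];b=s["pixels"][:,:,::-1][130:290,220:380]
cv2.imwrite("pics/c2.png",np.hstack([cv2.resize(a,(400,400)),cv2.resize(b,(400,400))]))
```

```text
(no output)
```

View pics/c2.png

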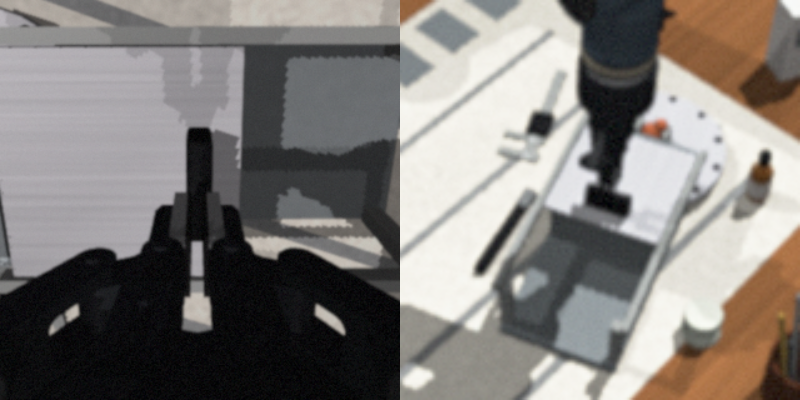

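The left crop (wrist) shows the bar at columns 190–212, rows 130–240, lined up with the jaw gap. The pads at row 195 look nearly shut. The right crop (scene) shows the fingertips at (607,185), about at the bar's top edge. I'll check this with projections.

Run:
```python
from h import *
w=load("w2");s=load("s2");st=read_state();print(st['time'],st['gripper_width'],st['grasp_force'],st['contact_force'],st['tcp_pos'])
y=np.radians(19.41);ex=np.array([np.cos(y),np.sin(y),0]);ey=np.array([-ex[1],ex[0],0]);ez=np.array([0,0,1])
f=lambda c,p:((lambda q:[round((q[0]-120)*1.25),round((q[1]-100)*1.25)] if c is w else [round((q[0]-220)*2.5+400),round((q[1]-130)*2.5)])(proj(c,p)))
bc=ex*580-ey*171+ez*109
for n,p in [("bar+x",bc+25*ex),("bar-x",bc-25*ex),("bar+y",bc+6*ey),("bar-y",bc-6*ey),("tcp",st['tcp_pos']),("tip",st['tcp_pos']-25*ez),("tip+x edge",st['tcp_pos']-25*ez+11*ex),("grasp+x edge",st['tcp_pos']-6*ez+11*ex)]:
    print(n,f(w,p),f(s,p))
g=cv2.cvtColor(w["pixels"],cv2.COLOR_RGB2GRAY)
for r in (230,245,262,275,285,300): print(r,g[r,250:310].tolist())
```

```text
3.725 4.214572498763432 0.0 [ 0.09593096 -0.41077576 -0.29433049] [603.0195592   32.28453057 113.27032011]
bar+x [200, 139] [629, 200]
bar-x [199, 241] [584, 185]
bar+y [186, 192] [609, 188]
bar-y [213, 192] [605, 196]
tcp [197, 197] [607, 189]
tip [197, 176] [606, 203]
tip+x edge [197, 156] [616, 207]
grasp+x edge [197, 169] [617, 195]
230 [165, 166, 170, 169, 170, 167, 169, 166, 165, 168, 169, 168, 167, 166, 167, 170, 169, 162, 134, 66, 20, 14, 18, 20, 17, 17, 22, 16, 25, 21, 19, 21, 18, 23, 15, 22, 16, 13, 20, 41, 66, 87, 95, 93, 95, 91, 94, 94, 93, 97, 96, 95, 93, 96, 92, 94, 93, 95, 95, 102]
245 [168, 167, 169, 168, 168, 165, 167, 167, 166, 168, 170, 166, 169, 167, 166, 166, 172, 162, 134, 76, 25, 16, 19, 13, 21, 24, 21, 24, 20, 19, 14, 11, 17, 14, 15, 11, 9, 7, 13, 46, 75, 91, 95, 92, 96, 91, 93, 95, 94, 90, 93, 93, 92, 93, 93, 95, 96, 94, 94, 94]
262 [163, 164, 167, 162, 163, 164, 162, 159, 132, 85, 56, 57, 52, 58, 57, 58, 56, 56, 52, 44, 20, 10, 17, 4, 15, 14, 12, 6, 15, 13, 13, 12, 2, 5, 6, 32, 50, 53, 57, 55, 54, 53, 53, 53, 58, 61, 80, 88, 93, 92, 93, 92, 93, 93, 95, 93, 97, 98, 96, 98]
275 [18, 16, 7, 12, 4, 17, 31, 47, 52, 51, 56, 53, 55, 52, 54, 54, 55, 57, 43, 26, 8, 11, 5, 19, 20, 12, 19, 9, 13, 13, 3, 17, 1, 5, 10, 22, 38, 53, 56, 52, 55, 52, 57, 59, 56, 58, 56, 49, 32, 11, 6, 15, 4, 8, 18, 7, 1, 11, 20, 5]
285 [9, 7, 1, 5, 17, 28, 41, 42, 43, 45, 48, 48, 45, 44, 47, 45, 41, 40, 32, 7, 5, 18, 8, 2, 12, 11, 13, 13, 6, 16, 17, 4, 13, 13, 10, 8, 26, 36, 45, 45, 46, 43, 43, 51, 43, 48, 42, 44, 43, 36, 19, 14, 17, 10, 10, 1, 2, 9, 14, 5]
300 [25, 19, 18, 15, 9, 14, 11, 12, 13, 11, 11, 4, 4, 16, 9, 4, 8, 17, 13, 18, 21, 18, 55, 114, 157, 171, 169, 169, 170, 168, 165, 137, 81, 28, 19, 23, 14, 19, 13, 15, 3, 6, 12, 9, 9, 8, 17, 11, 21, 8, 22, 21, 24, 26, 20, 33, 23, 24, 29, 18]
```

Run:
```python
from h import *
w=load("w2");s=load("s2");st=read_state()
y=np.radians(19.41);ex=np.array([np.cos(y),np.sin(y),0]);ey=np.array([-ex[1],ex[0],0])
g=cv2.cvtColor(w["pixels"],cv2.COLOR_RGB2GRAY)
print("col262",g[240:300,263].tolist());print("col291",g[240:300,291].tolist())
for v in (254,):
    o,d=ray(w,278,v)
    for e in (11,8,5,0):
        k=((st['tcp_pos']@ex+e)-o@ex)/(d@ex);print(e,(o+k*d)[2]-st['tcp_pos'][2])
g=cv2.cvtColor(s["pixels"],cv2.COLOR_RGB2GRAY)
print(g[190:222,290:316:1][:, ::2])
```

```text
col262 [175, 177, 175, 173, 168, 167, 168, 167, 169, 169, 173, 171, 164, 136, 91, 63, 55, 56, 58, 57, 57, 58, 58, 57, 56, 54, 59, 54, 57, 59, 51, 54, 52, 50, 56, 52, 53, 56, 55, 57, 59, 57, 54, 52, 47, 44, 48, 48, 49, 50, 56, 54, 50, 34, 10, 16, 16, 13, 11, 8]
col291 [93, 93, 93, 92, 90, 91, 89, 90, 91, 94, 94, 89, 88, 77, 61, 59, 57, 52, 57, 56, 56, 57, 53, 57, 56, 56, 52, 53, 52, 54, 53, 57, 52, 54, 52, 52, 53, 49, 54, 50, 54, 55, 56, 54, 45, 43, 47, 52, 55, 66, 73, 58, 47, 38, 21, 12, 6, 11, 2, 19]
11 19.161964825368187
8 12.520622270544095
5 5.879279715719974
0 -5.189624542320161
[[226 227 195 124  62  50  24   6  14  30 143 226 225]
 [228 199 141  84  62  42  16  16  16  49 178 230 227]
 [227 153  79  58  61  37  26  17  15  67 205 230 226]
 [218 109  46  55  54  39  30  27  11  81 216 229 226]
 [217  78  37  56  55  31  35  23  14  93 220 228 226]
 [215  83  39  54  53  29  26  29  10 101 223 228 227]
 [224 129  61  54  37  28  17  12  22 106 224 229 226]
 [226 187 128  85  48  24  23  19  46 109 226 228 227]
 [230 222 192 150 101  34  17  18  51 125 227 228 229]
 [228 227 227 
[... 551 characters left out ...]
13   8  18  28   3  29  32  45 137 231]
 [227 213  80  14  18  20   9  13  15  10  26 133 232]
 [201 187  75  35   8   4   6   8  18  15  23 138 234]
 [153 148  94  62  35  24  20   1  12  10  22 143 234]
 [125 125 112 102  73  50  35  11  17  13  24 151 230]
 [119 121 124 117 108  89  65  40  16  10  27 154 223]
 [118 118 122 122 120 117 102  81  50  28  51 171 211]
 [104 117 119 120 124 123 117 109  90  60  89 186 210]
 [ 77  98 110 119 121 121 120 119 114  98 146 201 206]
 [ 61  75  88 104 117 126 129 123 119 124 195 213 209]
 [ 55  55  69  78  97 125 142 140 126 154 224 225 211]
 [ 56  61  56  62  74 109 132 165 150 195 233 227 210]
 [ 57  63  60  61  61  74 100 145 154 210 231 231 217]]
```

Run:
```python
import cv2
b=cv2.imread("pics/s2.png")[165:235,270:340]
a=cv2.imread("pics/w2.png")[190:310,220:340]
import numpy as np
f=lambda i:cv2.convertScaleAbs(cv2.resize(i,(400,400),interpolation=cv2.INTER_CUBIC),alpha=2.0,beta=20)
cv2.imwrite("pics/c3.png",np.hstack([f(a),f(b)]))
```

```text
(no output)
```

View pics/c3.png

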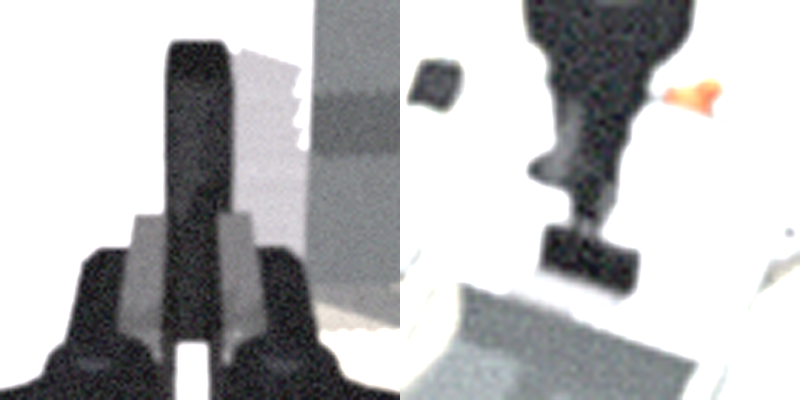

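The contrast-enhanced crops show the pads (gray, columns 120–165 and 218–265) flanking or standing over the bar (165–232). In the scene crop the tips end about at the bar's top line (590,228). To settle it, I'll command full closure and nudge a few mm in the opening direction.

```bash
python3 -m crank '[[0,0,0,0,1],[0,0,0,0,1],[0,0,0,0,1]]' 30; python3 -m crank '[[0,0.004,0,0,1],[0,0.008,0,0,1]]'; python3 -m crank '[[0,0.004,0,0,1]]'
python3 - <<'E'
from h import *
w=cam("wrist","w3");g=cv2.cvtColor(w["pixels"],cv2.COLOR_RGB2GRAY)
for r in (230,262): print(r,g[r,250:320].tolist())
E
```

```text
time: 4.1
tcp_pos: [603.0, 32.3, 113.3]
eef_rot: [-0.0, 0.986, 0.17, -0.0]
contact_force: [-0.6, -0.2, 0.2]
gripper_width: -0.1
grasp_force: 0.0
time: 4.35
tcp_pos: [605.9, 24.4, 113.4]
eef_rot: [0.0, 0.986, 0.17, 0.0]
contact_force: [-0.2, 0.3, 0.8]
gripper_width: -0.0
grasp_force: 0.0
time: 4.47
tcp_pos: [607.2, 20.5, 113.3]
eef_rot: [0.0, 0.986, 0.169, 0.0]
contact_force: [-0.6, -0.6, 0.7]
gripper_width: 0.2
grasp_force: 0.0
230 [23, 22, 24, 13, 21, 16, 18, 16, 14, 21, 18, 15, 12, 9, 18, 11, 5, 17, 39, 70, 87, 95, 96, 94, 95, 94, 94, 95, 94, 96, 94, 96, 95, 93, 96, 92, 95, 94, 95, 96, 107, 131, 137, 107, 62, 42, 38, 41, 45, 45, 45, 41, 42, 43, 44, 43, 40, 46, 46, 42, 42, 41, 44, 40, 45, 44, 44, 43, 42, 45]
262 [27, 25, 23, 25, 21, 20, 22, 18, 22, 20, 18, 20, 30, 41, 50, 51, 53, 60, 56, 57, 54, 55, 53, 44, 34, 16, 0, 9, 20, 9, 26, 45, 56, 55, 60, 56, 52, 58, 58, 52, 57, 67, 70, 62, 58, 59, 56, 54, 58, 58, 53, 58, 57, 53, 57, 58, 61, 60, 52, 58, 59, 60, 56, 56, 55, 57, 54, 57, 56, 58]
```

The jaws closed to 0 mm and moved 12 mm with no force, and the bar stayed put. So the tips are above the bar, which is well higher than finger_overhang implies. I'll go to the dial side of the bar with the jaws shut and feel for the cover top, which gives me the true tip height. From there I can push the bar.

```bash
python3 -m crank '[[0,-0.03,0,0,1],[0,-0.044,0,0,1],[0,-0.044,0,0,1],[0,-0.044,0.004,0,1],[0,-0.044,0.008,0,1],[0,-0.044,0.012,0,1],[0,-0.044,0.014,0,1],[0,-0.044,0.014,0,1]]'
python3 - <<'E'
from h import *
w=cam("wrist","w4");s=cam("scene","s4")
f=lambda i:cv2.convertScaleAbs(cv2.resize(np.ascontiguousarray(i[:,:,::-1]),(400,400),interpolation=cv2.INTER_CUBIC),alpha=1.8,beta=20)
cv2.imwrite("pics/c4.png",np.hstack([f(w["pixels"][170:330,200:360]),f(s["pixels"][160:240,265:345])]))
E
```

```text
time: 5.52
tcp_pos: [592.2, 62.3, 99.0]
eef_rot: [-0.0, 0.986, 0.169, -0.0]
contact_force: [-0.3, -0.2, 0.3]
gripper_width: -0.1
grasp_force: 0.0
```

View pics/c4.png

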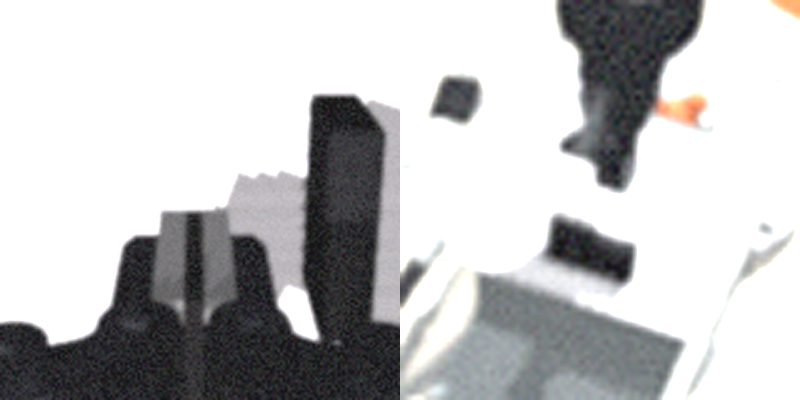

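The wrist crop shows the shut pads' front tip at (195,212). The scene crop shows the tip at (615,185), clear of the bar and still above the cover. I'll triangulate the tip.

```bash
python3 - <<'E'
from h import *
w=load("w4");s=load("s4");st=read_state()
p,r=tri(ray(w,278,254.8),ray(s,308,197));y=np.radians(19.41);ex=np.array([np.cos(y),np.sin(y),0]);ey=np.array([-ex[1],ex[0],0])
d=p-st['tcp_pos'];print(p,r,"rel tcp",d@ex,d@ey,d[2], ctrl.finger_overhang)
E
python3 -m crank '[[0,0,0.002,0,1],[0,0,0.004,0,1],[0,0,0.004,0,1]]'
```

```text
[596.34884802  64.24272248 110.56730349] [2.4, 2.4] rel tcp 4.314577834042775 0.4758529928737807 11.227652151870672 25.0
time: 6.0
tcp_pos: [592.2, 62.5, 95.1]
eef_rot: [-0.0, 0.986, 0.17, -0.0]
contact_force: [-0.4, 0.1, 0.0]
gripper_width: 0.3
grasp_force: 0.0
```

Vision puts the shut tips about 11 mm above the reported TCP, where finger_overhang says 25 mm below it. I'll confirm by feeling for the cover in small guarded steps.

```bash
python3 -m crank '[[0,0,0.003,0,1],[0,0,0.006,0,1],[0,0,0.009,0,1],[0,0,0.012,0,1],[0,0,0.012,0,1]]'
```

```text
time: 6.62
tcp_pos: [592.1, 62.4, 82.9]
eef_rot: [-0.0, 0.986, 0.17, -0.0]
contact_force: [0.8, -1.0, 0.3]
gripper_width: 0.1
grasp_force: 0.0
```

```bash
python3 -m crank '[[0,0,0.002,0,1],[0,0,0.004,0,1],[0,0,0.004,0,1]]'
```

```text
time: 7.0
tcp_pos: [592.2, 62.4, 79.1]
eef_rot: [-0.0, 0.986, 0.17, -0.0]
contact_force: [-0.0, -0.0, -0.4]
gripper_width: -0.1
grasp_force: 0.0
```

```bash
python3 -m crank '[[0,0,0.002,0,1],[0,0,0.002,0,1]]'
```

```text
time: 7.25
tcp_pos: [592.2, 62.4, 77.2]
eef_rot: [-0.0, 0.986, 0.17, -0.0]
contact_force: [-0.6, 0.1, 0.9]
gripper_width: -0.2
grasp_force: 0.0
```

```bash
python3 -m crank '[[0,0,0.002,0,1],[0,0,0.002,0,1]]' | grep -E "tcp|cont"; python3 -m crank '[[0,0,0.0015,0,1],[0,0,0.0015,0,1]]'| grep -E "tcp|cont"
```

```text
tcp_pos: [592.2, 62.4, 75.1]
contact_force: [0.7, -0.3, -0.8]
tcp_pos: [592.3, 62.4, 73.7]
contact_force: [0.5, 0.5, 0.2]
```

```bash
python3 -m crank '[[0,0,0.0015,0,1],[0,0,0.0015,0,1]]' | grep -E "tcp|cont"
```

```text
tcp_pos: [592.2, 62.4, 72.2]
contact_force: [-0.3, 0.4, -0.7]
```

```bash
python3 -m crank '[[0,0,0.0015,0,1],[0,0,0.0015,0,1]]' | grep -E "tcp|cont"
```

```text
tcp_pos: [592.2, 62.4, 70.7]
contact_force: [0.4, 0.2, -0.3]
```

```bash
python3 -m crank '[[0,0,0.0015,0,1],[0,0,0.0015,0,1]]' | grep -E "tcp|cont"
```

```text
tcp_pos: [592.2, 62.4, 69.2]
contact_force: [-0.1, -0.1, -0.2]
```

```bash
python3 -m crank '[[0,0,0.0015,0,1],[0,0,0.0015,0,1]]' | grep -E "tcp|cont"
python3 - <<'E'
from h import *
w=cam("wrist","w5");s=cam("scene","s5")
for n,c in(("w",w),("s",s)):
    g=cv2.cvtColor(c["pixels"],cv2.COLOR_RGB2GRAY)
    if n=="w": print(g[245:270,268].tolist(),g[245:270,286].tolist())
    else: print(g[192:214,300:320])
E
```

```text
tcp_pos: [592.5, 62.4, 68.1]
contact_force: [-0.8, 0.7, 2.5]
[146, 148, 145, 147, 144, 144, 140, 132, 106, 79, 62, 59, 58, 62, 60, 61, 59, 55, 54, 56, 58, 58, 55, 54, 57] [146, 145, 146, 146, 145, 140, 141, 138, 114, 75, 58, 54, 59, 58, 53, 56, 57, 53, 60, 54, 56, 56, 59, 57, 56]
[[160 105  69  57  51  36  19  16  17  21  17  18  42 101 171 216 227 228
  228 226]
 [132  93  62  57  51  32  23  24  19  17  13  33  75 139 191 224 229 229
  226 223]
 [ 84  65  67  53  45  35  25  24  20  20  16  44 114 181 216 231 227 226
  225 226]
 [ 57  58  55  51  43  41  29  19  26  15  13  56 132 202 227 228 227 227
  227 225]
 [ 56  60  54  51  37  38  37  32  29  15  18  64 141 211 228 230 228 225
  225 226]
 [ 56  59  52  36  30  34  25  24  20  18  25  82 158 214 231 231 227 226
  227 225]
 [ 53  56  50  35  30  24  24  19  10  18  40  96 174 219 229 229 226 226
  224 225]
 [ 56  53  38  29  15  22  21  19  12  28  49 115 181 223 229 227 226 225
  224 221]
 [ 84  66  56  34  31  23  21  15  27  38  57 115 182 222 230 230 227 227
  225 217]
 [105 102  83  56  25  18  25  19  21  49  65 115 178 
[... 351 characters left out ...]
 208 203
  207 204]
 [ 22  22  35  29  32  15  19  24  44  93 146 187 200 206 204 206 204 207
  205 205]
 [ 12  13   9   9  15  17  23  24  47  87 131 157 179 196 203 205 207 204
  205 208]
 [ 16   5  14  15  18  18  15  17  33  58  77 104 141 189 206 209 206 207
  205 203]
 [ 17   3  26  24  18  21  12  26  12  30  37  59 117 181 206 207 210 206
  208 205]
 [  7  11  19   3  14  11  18  10  15  24  24  50 121 184 207 207 205 208
  206 206]
 [ 17   8   0  15  14  12  14  12  13   7  19  59 130 192 212 210 203 207
  204 204]
 [ 16   9  14  17  11  11   8  10   8   5  15  63 141 198 215 209 208 209
  204 202]
 [ 54  44  29  14  14  17   7  19  11  14  19  70 144 197 212 207 204 207
  205 205]]
```

The tips touch the cover (81) at TCP 68.4, so the shut tips stand 12.6 mm above the reported TCP, in agreement with vision. I'll raise 4 mm and push the bar open.

```bash
python3 -m crank '[[0,0,-0.004,0,1],[0,0.008,-0.004,0,1],[0,0.016,-0.004,0,1],[0,0.028,-0.004,0,1],[0,0.042,-0.004,0,1],[0,0.056,-0.004,0,1],[0,0.07,-0.004,0,1],[0,0.084,-0.004,0,1],[0,0.096,-0.004,0,1],[0,0.1,-0.004,0,1]]'; python3 -m crank '[[0,0.003,0,0,1],[0,0.006,0,0,1],[0,0.009,0,0,1],[0,0.012,0,0,1]]'|grep -E "time|tcp|cont"
```

```text
time: 10.1
tcp_pos: [626.1, -32.9, 71.7]
eef_rot: [0.0, 0.986, 0.169, 0.0]
contact_force: [0.6, 2.6, 1.3]
gripper_width: -0.2
grasp_force: 0.8
time: 10.6
tcp_pos: [629.7, -43.1, 71.8]
contact_force: [1.0, 1.5, 0.7]
```

```bash
python3 -m crank '[[0,0.002,0,0,1],[0,0.004,0,0,1]]'|grep -E "time|tcp|cont";python3 -m crank '[[0,0.002,0,0,1],[0,0.003,0,0,1]]'|grep -E "time|tcp|cont"
```

```text
time: 10.85
tcp_pos: [631.0, -47.0, 71.7]
contact_force: [0.8, 1.4, -0.5]
time: 11.1
tcp_pos: [632.1, -49.9, 71.8]
contact_force: [0.7, 1.7, 0.5]
```

```bash
for i in 1 2 3; do python3 -m crank '[[0,0.0015,0,0,1],[0,0.003,0,0,1]]'|grep -E "time|tcp|cont"; done
```

```text
time: 11.35
tcp_pos: [632.8, -52.0, 71.7]
contact_force: [-0.1, 4.9, 0.8]
time: 11.6
tcp_pos: [632.8, -52.0, 71.7]
contact_force: [-1.3, 12.7, 3.3]
time: 11.85
tcp_pos: [632.7, -52.1, 71.7]
contact_force: [-2.6, 18.2, 5.1]
```

The force rose to 18 N with no motion, so the cover is on its stop. I'll back off, rise, move over the plunger and turn the jaws 90° so they close along fixture x.

```bash
python3 -m crank '[[0,-0.012,0,0,1],[0,-0.02,-0.02,0,1],[0,-0.03,-0.07,0,1],[0,-0.07,-0.11,0.18,1],[0,-0.11,-0.11,0.36,1],[0,-0.157,-0.11,0.54,0.5],[0,-0.157,-0.11,0.72,0],[0,-0.157,-0.11,0.9,-0.2],[0,-0.157,-0.11,1.08,-0.2],[0,-0.157,-0.11,1.26,-0.2],[0,-0.157,-0.11,1.44,-0.2],[0,-0.157,-0.11,1.571,-0.2]]'>/dev/null; python3 -m crank '[[0,0,0,0,-0.2],[0,0,0,0,-0.2],[0,0,0,0,-0.2]]'
python3 - <<'E'
from h import *
w=cam("wrist","w6");s=cam("scene","s6");t=cam("top","t6");print(read_state()['joint_pos'])
E
```

```text
time: 13.72
tcp_pos: [582.8, 89.6, 182.2]
eef_rot: [-0.0, 0.817, -0.577, 0.0]
contact_force: [-0.3, 1.1, 0.4]
gripper_width: 51.4
grasp_force: 0.0
[-3.66527950e-02  5.23511355e-01  1.56114525e+00 -1.20110519e-04
  1.05692821e+00  2.76393924e+00]
```

View pics/w6.png

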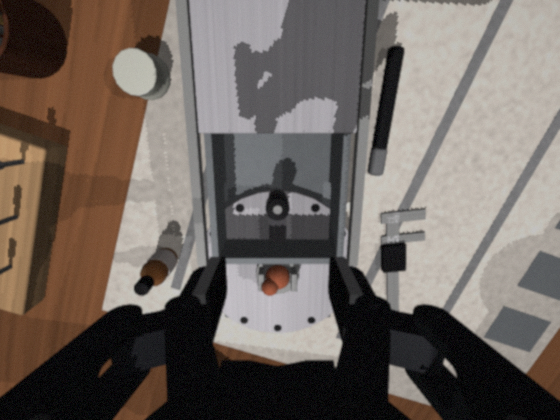

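The wrist view shows the open compartment with the cover parked above row 132. The black knob is at about (277,205), with the index dial beneath it and the ear mould at (275,278).

Run:
```python
from h import *
w=load("w6");s=load("s6");t=load("t6")
y=np.radians(19.41);ex=np.array([np.cos(y),np.sin(y),0]);ey=np.array([-ex[1],ex[0],0]);k=ex*578.3-ey*102.5+np.array([0,0,56])
for n,c in (("w",w),("s",s),("t",t)): print(n,proj(c,k),proj(c,k+[0,0,12]))
gw=cv2.cvtColor(w["pixels"],cv2.COLOR_RGB2GRAY)
print(gw[186:232:2,256:300:2])
for n,c in (("s",s),("t",t)):
    u,v=map(int,proj(c,k));g=cv2.cvtColor(c["pixels"],cv2.COLOR_RGB2GRAY);print(n,u,v);print(g[v-12:v+13,u-13:u+14])
```

```text
w (np.float64(277.7558208513288), np.float64(207.84306539507128)) (np.float64(277.76305585951985), np.float64(211.42935058434648))
s (np.float64(310.2033293523832), np.float64(200.5393423252057)) (np.float64(310.45638733586316), np.float64(197.767868267518))
t (np.float64(247.80600369789624), np.float64(215.81521905991167)) (np.float64(247.5731951096173), np.float64(215.4416198547503))
[[ 95  88  70  60  61  56  59  60  65  62  58  60  63  50  49  50  47  48
   48  50  55  68]
 [ 51  49  49  48  49  44  43  50  55  50  42  54  57  54  46  48  51  45
   45  44  46  43]
 [ 47  48  47  47  52  55  59  48  43  32  24  34  36  39  53  54  50  47
   48  50  51  44]
 [ 59  81  89 108 115 122 112  55  21  18  23  25  18  29  54  79  81 100
  108  93  83  63]
 [131 146 147 150 152 151 120  33  22  14  10  17  15  19  34  78 137 161
  150 145 143 128]
 [152 151 151 152 154 148 104  22  13  16  15  10  22  19  22  56 106 158
  152 148 148 147]
 [150 151 148 155 155 141  67  21  17  12  16  15  22  13  21  37 120 168
  153 149 151 145]
 [151 150 151 153 153 115  41  24  20  30  27  24  25  21  1
[... 6400 characters left out ...]
 102 105 101 105 107]
 [168 178  91  77  80  96 112 120 126 143 128 145 142  67  91 137 136 138
   95  70  82 108 111 100 102 103 104]
 [157 172 112  73 122 127 141 141 125 124 114 127 150 176 173 116 139 137
  119  65  79 110 109 104 106 103 105]
 [149 176 148  71 144 126 128 126 110 114 116 114 122 226 183 100 138 140
  135  88  95 105 101 105 105 108 106]
 [140 199 173  90 118 110 110 114 116 117 114 113 115 182 125 112 141 139
  134 111  95 104 103 106 106 106 105]
 [139 216 170 111  89 117 114 114 115 114 116 115 113 127  90  85 118 145
  135 114  98 109 106 103 103 109 106]
 [142 179 173 144  77 114 118 117 114 111 118 115 112 110  60  63  91 132
  135 132 112 102 104 104 105 105 108]]
```

The bright cap on the knob top is at (277.2,210.2) in the wrist view and (310.8,198.0) in the scene view.

Run:
```python
from h import *
w=load("w6");s=load("s6");p,r=tri(ray(w,277.2,210.2),ray(s,310.8,198.0));st=read_state();print(p,r)
q=plane(w,277.2,210.2,68);d=q-st['tcp_pos'];a=st['eef_rot'];from scipy.spatial.transform import Rotation as R
M=R.from_quat(a[[1,2,3,0]]).as_matrix();print(q,"in tool",M.T@d,M.round(3).tolist())
# pad inner edges
g=cv2.cvtColor(w["pixels"],cv2.COLOR_RGB2GRAY)
for r in (270,285,300): print(r,g[r,190:370:4].tolist())
```

```text
[580.74797977  94.71573345  68.67813187] [0.4, 0.4]
[580.3725276   94.57784025  68.        ] in tool [ -5.39691973   0.51617182 113.84647815] [[0.334, -0.942, 0.0], [-0.942, -0.334, -0.0], [0.0, 0.0, -1.0]]
270 [190, 112, 0, 12, 46, 46, 41, 11, 6, 130, 187, 187, 174, 164, 160, 162, 163, 113, 46, 47, 38, 46, 51, 56, 46, 51, 41, 94, 177, 183, 174, 174, 172, 172, 171, 25, 2, 2, 47, 50, 39, 6, 33, 166, 185]
285 [6, 7, 45, 46, 45, 7, 10, 13, 6, 78, 189, 188, 189, 187, 181, 185, 190, 141, 65, 70, 77, 71, 102, 106, 115, 132, 149, 175, 177, 179, 173, 176, 174, 168, 165, 0, 18, 3, 1, 32, 47, 41, 34, 9, 8]
300 [4, 6, 19, 61, 25, 8, 1, 10, 6, 179, 192, 189, 189, 190, 188, 185, 192, 187, 190, 186, 191, 188, 186, 185, 182, 180, 177, 179, 177, 178, 175, 174, 174, 164, 166, 73, 11, 4, 0, 7, 50, 50, 11, 6, 3]
```

The knob top triangulates to (580.7, 94.7, 68.7), which matches the stated 68. I'll descend with the jaws at about 50 mm, using the measured tip offset, and guard the last part.

```bash
python3 -m crank '[[-0.0045,0.0005,0.03,0,-0.2],[-0.0045,0.0005,0.06,0,-0.2],[-0.0045,0.0005,0.085,0,-0.2],[-0.0045,0.0005,0.1,0,-0.2],[-0.0045,0.0005,0.11,0,-0.2],[-0.0045,0.0005,0.115,0,-0.2],[-0.0045,0.0005,0.115,0,-0.2]]'
```

```text
time: 14.75
tcp_pos: [581.0, 93.8, 67.0]
eef_rot: [-0.0, 0.817, -0.577, 0.0]
contact_force: [-0.0, -0.0, 0.2]
gripper_width: 51.2
grasp_force: 0.0
```

```bash
python3 -m crank '[[0,0,0.004,0,-0.2],[0,0,0.008,0,-0.2],[0,0,0.012,0,-0.2],[0,0,0.015,0,-0.2],[0,0,0.015,0,-0.2]]'
```

```text
time: 15.38
tcp_pos: [580.4, 93.8, 51.5]
eef_rot: [0.0, 0.817, -0.577, -0.0]
contact_force: [-0.3, -0.5, -0.1]
gripper_width: 51.2
grasp_force: 0.0
```

```bash
python3 -m crank '[[0,0,0.004,0,-0.2],[0,0,0.008,0,-0.2],[0,0,0.012,0,-0.2],[0,0,0.015,0,-0.2],[0,0,0.015,0,-0.2]]'
python3 - <<'E'
from h import *
w=cam("wrist","w7");s=cam("scene","s7")
cv2.imwrite("pics/c7.png",np.hstack([cv2.resize(w["pixels"][150:350,180:380,::-1],(400,400)),cv2.resize(s["pixels"][160:240,270:350,::-1],(400,400),interpolation=cv2.INTER_CUBIC)]))
E
```

```text
time: 16.0
tcp_pos: [580.5, 93.8, 36.5]
eef_rot: [0.0, 0.817, -0.577, -0.0]
contact_force: [-0.0, 0.3, 0.3]
gripper_width: 51.2
grasp_force: 0.0
```

View pics/c7.png

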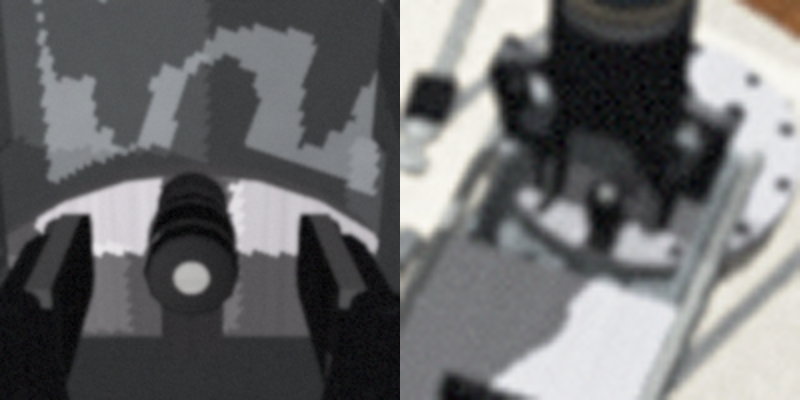

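The knob is centred between the open pads: knob at (192,280), pads at columns 90 and 300. The scene crop shows the knuckles clear of the rails. Closing now.

```bash
python3 -m crank '[[0,0,0,0,0.2],[0,0,0,0,0.6],[0,0,0,0,0.9],[0,0,0,0,0.9],[0,0,0,0,0.9],[0,0,0,0,0.9]]' 70
```

```text
time: 16.85
tcp_pos: [581.4, 94.0, 37.3]
eef_rot: [-0.001, 0.817, -0.577, 0.001]
contact_force: [0.6, 1.0, 5.5]
gripper_width: 19.6
grasp_force: 68.7
```

```bash
python3 -m crank '[[0,0,-0.002,0,0.9],[0,0,-0.004,0,0.9],[0,0,-0.006,0,0.9],[0,0,-0.008,0,0.9],[0,0,-0.008,0,0.9]]';python3 -m crank '[[0,0,-0.002,0,0.9],[0,0,-0.004,0,0.9],[0,0,-0.006,0,0.9],[0,0,-0.008,0,0.9],[0,0,-0.008,0,0.9]]'
python3 - <<'E'
from h import *
w=cam("wrist","w8")
cv2.imwrite("pics/c8.png",cv2.resize(w["pixels"][150:350,180:380,::-1],(500,500)))
E
```

```text
time: 17.48
tcp_pos: [581.3, 94.0, 44.0]
eef_rot: [-0.0, 0.817, -0.577, 0.0]
contact_force: [4.4, 1.9, -9.1]
gripper_width: 19.4
grasp_force: 68.7
time: 18.1
tcp_pos: [581.3, 93.9, 51.5]
eef_rot: [-0.0, 0.817, -0.577, 0.0]
contact_force: [5.6, 1.4, -10.5]
gripper_width: 19.0
grasp_force: 68.8
```

View pics/c8.png

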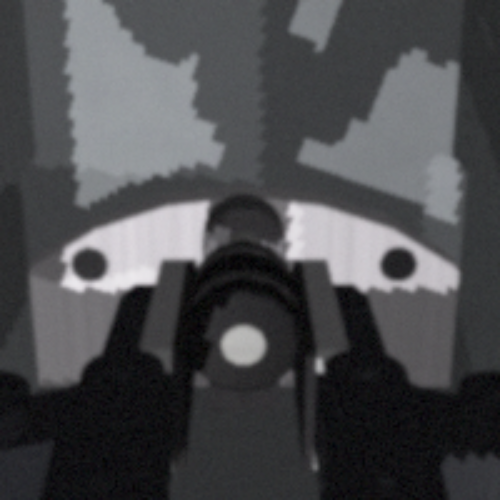

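The knob is held (cap at (243,345), between the pads) and the plunger is up about 14 mm. The 10.5 N matches the spring. I'll continue to the stop.

```bash
python3 -m crank '[[0,0,-0.002,0,0.9],[0,0,-0.004,0,0.9],[0,0,-0.005,0,0.9],[0,0,-0.005,0,0.9]]';python3 -m crank '[[0,0,-0.001,0,0.9],[0,0,-0.001,0,0.9]]'
```

```text
time: 18.65
tcp_pos: [581.3, 93.9, 56.1]
eef_rot: [-0.0, 0.817, -0.577, 0.0]
contact_force: [6.4, 2.0, -12.1]
gripper_width: 18.7
grasp_force: 68.8
time: 18.9
tcp_pos: [581.3, 94.0, 57.0]
eef_rot: [-0.0, 0.817, -0.577, 0.0]
contact_force: [6.0, 3.1, -13.1]
gripper_width: 18.8
grasp_force: 68.8
```

```bash
python3 -m crank '[[0,0,-0.001,0,0.9],[0,0,-0.001,0,0.9]]'|grep -E "tcp|cont|wid";python3 -m crank '[[0,0,-0.001,0,0.9],[0,0,-0.001,0,0.9]]'|grep -E "tcp|cont|wid"
```

```text
tcp_pos: [581.2, 94.0, 57.5]
contact_force: [6.1, 2.4, -16.1]
gripper_width: 19.3
tcp_pos: [581.2, 94.0, 57.6]
contact_force: [8.1, 2.8, -21.4]
gripper_width: 19.3
```

The force rose to 21 N with no motion, so the plunger is on its stop. I'll hold for a moment and check the grip, the cover and the pin.

```bash
python3 -m crank '[[0,0,0,0,0.9],[0,0,0,0,0.9],[0,0,0,0,0.9],[0,0,0,0,0.9],[0,0,0,0,0.9],[0,0,0,0,0.9],[0,0,0,0,0.9],[0,0,0,0,0.9]]'
python3 - <<'E'
from h import *
w=cam("wrist","w9");s=cam("scene","s9")
cv2.imwrite("pics/c9.png",np.hstack([cv2.resize(w["pixels"][:,:,::-1],(460,345)),cv2.resize(s["pixels"][150:290,230:370,::-1],(345,345))])[:, :800])
y=np.radians(19.41);ey=np.array([-np.sin(y),np.cos(y)])
g=cv2.cvtColor(load("w6")["pixels"],cv2.COLOR_RGB2GRAY);col=g[115:150,300].astype(int);r=115+np.argmax(np.abs(np.diff(col)));print("cover +y edge ey",plane(load("w6"),300,r+.5,81)[:2]@ey)
E
```

```text
time: 20.4
tcp_pos: [581.2, 93.9, 57.6]
eef_rot: [-0.0, 0.817, -0.577, -0.0]
contact_force: [8.8, 2.0, -21.7]
gripper_width: 19.1
grasp_force: 69.4
cover +y edge ey -172.92164888051948
```

View pics/c9.png

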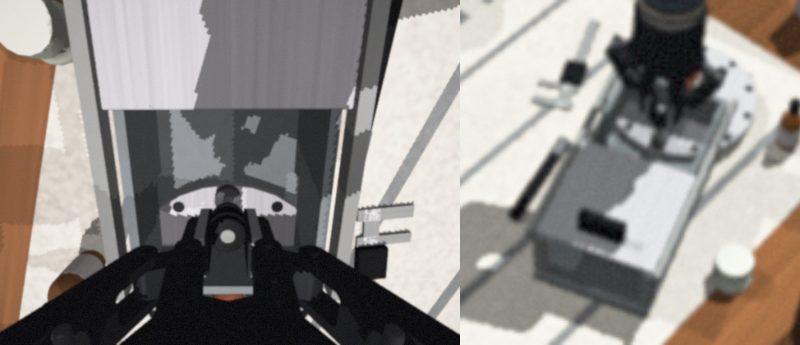

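The picture shows the cover parked at the -y end (edge at row 108), the knob held at (228,237), and the jar, dropper bottle, marker and caliper in place. The plunger held steady for a second.

```bash
python3 -c "
from workcell import ctrl
print(ctrl.sign_off())"
```

```text
the job is handed in; nothing more can be done
None
```

The cover is fully open on its stop, and the arm is holding the plunger up against its stop, clear of the dial's index hole; I handed the job in at about 20.5 s of the 42 s allowed.

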